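Shut and latch the ice screw case

TASK

With the fingertips only, push the open blue lid of the aluminium case fully shut over the ice screw, then push the red stud of the sliding catch by its right-hand end to the left, all the way home (left and right as seen from the robot), so that its tongue covers the lid's steel tab. Do not open the lid any further, do not pinch or lift anything, and leave the ice screw, carabiners, scraper and belay device where they are.

Things in the scene. Friction and masses are not known exactly. Their poses are not given: they have to be found in the camera images.
- case: Compact aluminium case, fixed to the bench: 160 (x) x 220 (y) x 75 mm high, walls 5 mm, black corners. Origin: centre of its underside; x towards the hinge side (away from the robot), y along the hinge to the left, z up. A grey rail (48 mm deep, 180 mm long) runs along the outside of the front (-x) wall, its top 60 mm above the bench, from x = -80 to -128 mm; the catch rides on it.
- lid (a joint): Hinge of the blue lid, rad: 0 = shut, grows as the lid opens; the start lies between 0.6 and 1.1. The hinge axis is the case's y through x = +80 mm, z = 75 mm of the case. The lid stays where it is left: stiff friction hinge (0.35 N m), so it takes about 2 to 4 N near the front edge to shut it, and there is a rigid stop at 0.
- lid_front (a point): Middle of the front edge (the one far from the hinge) of the lid, on its outer face; moves with the lid. The lid is a blue plate 160 x 220 x 6 mm (its underside passes through the hinge axis, its shut top is 81 mm above the bench) with a steel tab 30 mm wide that projects 14 mm from the middle of the front edge, and under it a black liner 126 x 186 x 8 mm.
- catch (a joint): Sliding catch on the front rail, m: 0 = fully open, 0.050 = fully home against a rigid end stop, where its steel tongue covers the lid's strike tab. It grows towards the case's +y (to the left seen from the robot); the start lies between 0 and 0.015. Sliding friction about 1.5 N, it stays where it is left.
- catch_face (a point): Middle of the push face (the -y face) of the red stud on the catch; moves with the catch. At joint value 0 it lies at x = -110, y = -67, z = 81 mm in the case's frame. The stud reaches from 68 to 94 mm above the bench, so a fingertip beside it may go down to just above the rail top (60 mm).
- catch_stud (a point): Centre of the top of the red stud, 94 mm above the bench; moves with the catch. The stud is 22 (x) x 24 (y) mm. The steel tongue beside it (case x from -99 to -81 mm, 83 to 88 mm above the bench) begins 6 mm behind the push face.
- ice_screw: Steel ice screw, 160 mm long, 28 mm high, with an orange hanger, lying loose in the case; it fits under the lid. Origin: bench-side middle of its tube.
- scraper: White plastic ski wax scraper, 130 x 65 x 5 mm, flat on the bench to the right (-y side) of the case. Origin: centre of its underside.
- belay: Orange belay device, 50 x 38 x 34 mm with a black wire loop, on the bench to the right (-y side) of the case near its front. Origin: centre of its underside.
- biner_red: Red aluminium carabiner, 104 x 62 x 10 mm, lying flat in the row on the left of the bench. Origin: centre of its underside.
- biner_blue: Blue aluminium carabiner, 104 x 62 x 10 mm, lying flat in the row on the left of the bench. Origin: centre of its underside.
- biner_yellow: Yellow aluminium carabiner, 104 x 62 x 10 mm, lying flat in the row on the left of the bench. Origin: centre of its underside.
- biner_green: Green aluminium carabiner, 104 x 62 x 10 mm, lying flat in the row on the left of the bench. Origin: centre of its underside.
- biner_purple: Purple aluminium carabiner, 104 x 62 x 10 mm, lying flat in the row on the left of the bench. Origin: centre of its underside.

How it is judged:
By the outcome, as a careful person would: the job done as asked, in the order asked, and still so for the second after the job is handed in, with the robot touching nothing.
It also fails if it takes over 38 s, if anything falls off the work surface, if the arm or the gripper's body presses on something with over 40 N, if the wrist force passes 120 N, or if a joint passes its speed limit or range.

ROBOT

A 6-joint arm with a two-finger parallel gripper is mounted at the origin on the work surface. World frame = base frame: x ahead of the robot, y to its left, z up, the work surface at z = 0. Lengths are in m, angles in rad, forces in N, time in s.
With the tool pointing down it reaches from about 0.375 to 0.9 m from the base axis. Payload 3.1 kg.
Tool frame: the origin (TCP) lies between the finger pads; the fingertips stand tip_reach ahead of it and the grasp point (between the pads) lies 2 mm behind it (tip_reach is the distance from the TCP to the fingertips, in m); z points along the fingers, y is the line along which they close (so a half turn about z gives the same grasp; the last joint's range is limited). The gripper opens to 85 mm and grips with 20 to 120 N. Pads are 22 mm wide; open, the fingers measure 114 mm over their backs; the gripper's body (76 mm by 85 mm) begins 54 mm behind the grasp point. The pads swing forward as they close: fully open they stand 13 mm farther back than shut.
Start: joints at [-1.516, 0.527, 1.433, -0, 1.181, -0.178], TCP at [0.145, -0.608, 0.228] pointing down, gripper open.
Joint ranges: [-3.08, 3.08], [-0.75, 2.2], [0.22, 2.44], [-1.43, 4.57], [0, 2.65], [-2.85, 2.85]. Speed limits (rad/s): [2.79, 2.79, 3.14, 3.14, 3.14, 3.14].

INTERFACE

Orientations are given as [roll, pitch, yaw] about the fixed x, y, z axes, in that order (R = Rz(yaw) Ry(pitch) Rx(roll)).
In Python, from bench import sense, camera, camera_info, sign_off, tip_reach gives the robot as it stands.
- The arm moves only by the tool send_rows, never from a script. Its arguments are lists of equal length, an entry for each row: "slide": the shift along the tool's x, y, z in cm, a list of three; "rotation": the turn, a rotation vector about the tool's x, y, z in rad, a list of three; "grip": the closure, from 0 (fully open) to 1 (shut). A call has 1 to 20 rows; each row is the pose to reach, as a shift and turn from the pose commanded when the call began, along the tool's axes at that moment; what a row does not reach only later rows make up. A row lasts 1/12 s, in which the tool goes at most 41.7 mm and 7.16 degrees, less where a joint would pass 70% of its speed; a pose out of reach is approached as far as the arm can. A call with a gripper value outside its range is refused whole. The fingers move at their own pace and stop on an object; "squeeze" is the grip in N (left out, the last holds). Time passes only in rows, so rows that repeat a pose let the fingers close. It gives the time, the measured TCP pose, the force and the opening at its end, in the units of the state.
- sense(): the state, without advancing time (a new reading comes with each control period).
- camera(name): name is "side" or "top"; returns (picture, depth): 420x560x3 uint8, red, green, blue; 420x560 float32, m along the optical axis (not along the pixel's ray), 0 where there is no reading.
- camera_info(name): a dict with "fx", "fy", "cx", "cy" (pixels), "R" (3x3) and "t" (3): a world point X has camera coordinates R X + t. Camera axes: x right, y down, z forward; pixel columns grow to the right and rows downward; lengths in m; the calibration is good to about 2 mm. A picture is of the moment at which its call begins. camera_info takes no time and is no camera call.
- sign_off(): hands the job in, once; it reports no verdict.
The state is a dict: "time_s": time; "qpos": joint angles; "qd": joint speeds; "joint_efforts": joint torques, N m; "eef_pos": TCP position; "eef_rot": TCP orientation; "force": force on the tool from outside, world axes, zero at the start; "torque": the same for the moment, N m; "gripper_width": opening from 0.0 (shut) to 1.0 (fully open).
Only numpy, scipy, OpenCV 4.12 (cv2) and the standard library are available. Lean on these libraries where they do the work, as an engineer would, in place of code of your own. Each camera call takes 0.05 s, during which the arm holds its last target. There are 200 camera calls.

## Working session

There is one attempt and no reset: what is moved stays moved. The work goes in short steps, Python scripts to look and compute and a tool call to move; the robot and the scene stay as the last step left them, time stands still between calls to the robot, and variables do not carry over. Pictures are saved under pics/ and viewed, on a budget of 10 in all, crops included, one or two more only if the job needs it, and the job is handed in when it is done.

Besides the shell and the picture viewer there is one more tool, called after "Request:" as name(argument=value, ...), one argument or row to a line, values as JSON. send_rows: Moves the arm, as the interface text tells. Its arguments: {"type":"object","properties":{"slide":{"type":"array","items":{"type":"array","items":{"type":"number"}}},"rotation":{"type":"array","items":{"type":"array","items":{"type":"number"}}},"grip":{"type":"array","items":{"type":"number"}},"squeeze":{"type":"number"}},"required":["slide","rotation","grip"]}

```bash
mkdir -p pics; ls
cat > h.py <<'E'
import numpy as np, cv2
from bench import *
def pts(name):
    im,d=camera(name);K=camera_info(name)
    v,u=np.mgrid[:420,:560]
    c=np.stack([(u-K['cx'])/K['fx']*d,(v-K['cy'])/K['fy']*d,d],-1)
    return im,d,(c-np.array(K['t']))@np.array(K['R'])
E
python3 - <<'E'
from h import *
s=sense();print(s,tip_reach)
ims=[]
for n in('side','top'):
    im,d,P=pts(n);np.savez(n,im=im,d=d,P=P);ims.append(im);print(n,camera_info(n))
cv2.imwrite('pics/a.png',cv2.cvtColor(ims[0],cv2.COLOR_RGB2BGR))
cv2.imwrite('pics/b.png',cv2.cvtColor(ims[1],cv2.COLOR_RGB2BGR))
E
```

```text
pics
{'time_s': 0.0, 'qpos': array([-1.51549847e+00,  5.28505048e-01,  1.43391940e+00,  4.23164405e-06,
        1.18140417e+00, -1.78496994e-01]), 'qd': array([-0.00060938, -0.00098111, -0.00232326, -0.00014171,  0.00125888,
       -0.00140163]), 'joint_efforts': array([ 2.12421410e-04, -4.42351127e+01, -1.78021538e+01, -2.02311285e-04,
        8.60052678e-03,  9.51575117e-06]), 'eef_pos': array([ 0.14478454, -0.60724183,  0.22660431]), 'eef_rot': array([-3.13939291e+00, -4.00845126e-04,  2.33792796e-01]), 'force': array([-0.11410537, -0.45288687, -0.44671512]), 'torque': array([0.00741615, 0.02309863, 0.04476798]), 'gripper_width': 0.9989970910028845} 0.017
side {'fx': 384.6173433476516, 'fy': 384.6173433476516, 'cx': 280.69067050375065, 'cy': 212.59411650994647, 'R': array([[-0.84450875, -0.53527403, -0.01693147],
       [-0.39625724,  0.64582298, -0.65260469],
       [ 0.36025708, -0.54442116, -0.75750937]]), 't': array([0.47427715, 0.22969407, 0.73817096])}
top {'fx': 509.6050697625954, 'fy': 509.6050697625954, 'cx': 279.69466504970603, 'cy': 210.28336652395842, 'R': array([[-0.00549484, -0.99987721,  0.01467525],
       [-0.99195685,  0.00359429, -0.12652546],
       [ 0.12645718, -0.01525245, -0.9918548 ]]), 't': array([0.03170926, 0.54646268, 1.18468295])}
```

View pics/a.png

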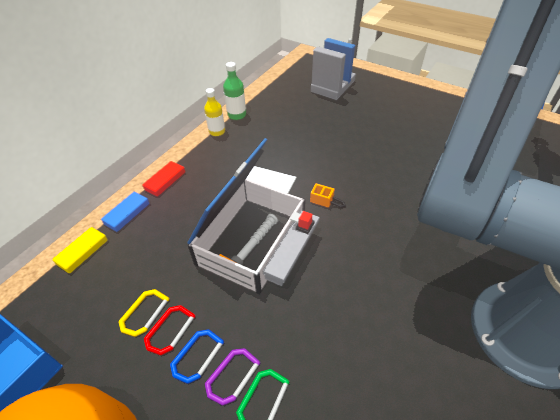

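View pics/b.png

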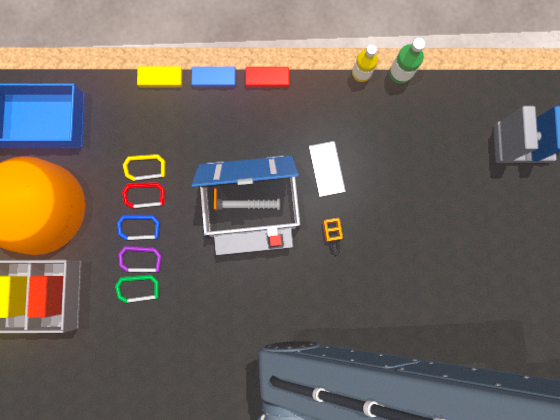

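The side view shows the case with its lid open (lid edge about (265,143) to (195,240)) and the red stud at (306,219). The top view shows the lid at (245,170), the stud at (275,238), the belay device at (333,230), the scraper at (327,168) and the carabiners on the left.

Run:
```python
from h import *
D={n:np.load(n+'.npz') for n in('side','top')}
def mask(n,lo,hi,box):
    hsv=cv2.cvtColor(D[n]['im'],cv2.COLOR_RGB2HSV);m=cv2.inRange(hsv,lo,hi)>0
    b=np.zeros_like(m);b[box[1]:box[3],box[0]:box[2]]=1
    return m&b&(D[n]['d']>0)
pc=lambda p:np.round(np.percentile(p,[2,50,98],axis=0),4).tolist()
for n,box in(('top',(262,225,290,250)),('side',(295,208,318,230))):
    m=mask(n,(0,120,60),(8,255,255),box);p=D[n]['P'][m];print(n,'stud',m.sum(),pc(p))
    t=p[p[:,2]>np.percentile(p[:,2],98)-.006];print(' top',t.mean(0),np.ptp(t,axis=0))
for n,box in(('top',(185,150,305,195)),('side',(185,135,272,245))):
    m=mask(n,(100,100,40),(125,255,255),box);p=D[n]['P'][m];p=p[p[:,2]>.04]
    c=p.mean(0);nn=np.linalg.svd(p-c,full_matrices=False)[2][2];nn*=-np.sign(nn[0]) 
    print(n,'lid',m.sum(),'c',c,'n',nn,'res',np.std((p-c)@nn),pc(p),'ang',np.arctan2(np.hypot(*nn[:2]),abs(nn[2])),'yaw',np.arctan2(nn[1],nn[0]))
# case: rim points (z 65..80mm) and rail top (z 52..66)
P=D['top']['P'];im=D['top']['im']
b=np.zeros(P.shape[:2],bool);b[150:260,185:308]=1
hsv=cv2.cvtColor(im,cv2.COLOR_RGB2HSV)
r=b&(hsv[...,1]<60)&(hsv[...,2]>70)
for lo,hi in((.052,.066),(.068,.08)):
    m=r&(P[...,2]>lo)&(P[...,2]<hi);p=P[m]
    rc=cv2.minAreaRect(p[:,:2].astype(np.float32)*1000);print(lo,m.sum(),rc,pc(p))
for k,box in(('belay',(322,215,345,258)),('scraper',(305,138,350,200))):
    q=np.zeros_like(b);q[box[1]:box[3],box[0]:box[2]]=1;m=q&(P[...,2]>.003);print(k,pc(P[m]))
```

```text
top stud 113 [[0.4602, 0.0277, 0.0665], [0.4711, 0.0411, 0.0936], [0.4821, 0.0524, 0.098]]
 top [0.47059082 0.04141493 0.09461499] [0.02272077 0.02260725 0.00643527]
side stud 192 [[0.4609, 0.0154, 0.0553], [0.4704, 0.0474, 0.0913], [0.4861, 0.0536, 0.0965]]
 top [0.47209266 0.04187579 0.09430052] [0.02217065 0.0251384  0.00614852]
top lid 1927 c [0.61693216 0.10676235 0.16214792] n [-0.87994429 -0.08609194 -0.46721111] res 0.0010895860441159368 [[0.5778, 0.0013, 0.0838], [0.6153, 0.1074, 0.1667], [0.6612, 0.2111, 0.2201]] ang 1.0846625204339235 yaw -3.0440651065993207
side lid 410 c [0.59366216 0.15247035 0.19419185] n [-0.88563442 -0.08769857 -0.45602702] res 0.0017756660323151128 [[0.5754, 0.0029, 0.0924], [0.5895, 0.1829, 0.2166], [0.6405, 0.2181, 0.2202]] ang 1.0972704543706693 yaw -3.0428909824738173
0.052 1422 ((527.4063110351562, 98.20291900634766), (159.39332580566406, 211.3220977783203), 5.092623233795166) [[0.4443, 0.0037, 0.0545], [0.472, 0.1081, 0.0599], [0.5427, 0.2012, 0.0652]]
0.068 531 ((556.8783569335938, 100.5925521850586), (212.24317932128906, 224.1351318359375), 5.7898664474487305) [[0.4592, -0.0123, 0.0684], [0.5068, 0.0777, 0.0747], [0.6558, 0.2121, 0.079]]
belay [[0.4356, -0.1218, 0.0032], [0.4896, -0.0983, 0.0231], [0.5333, -0.0737, 0.0392]]
scraper [[0.5853, -0.1396, 0.0031], [0.6528, -0.0881, 0.0052], [0.7218, -0.0376, 0.0104]]
```

Request:
send_rows(
  slide=[
    [0,0,-4],
    [0,0,-8],
    [0,0,-10],
    [62.8,-58.6,-10],
    [62.8,-58.6,-10],
    [62.8,-58.6,-10],
    [62.8,-58.6,-10],
    [62.8,-58.6,-10],
    [62.8,-58.6,-10],
    [62.8,-58.6,-10],
    [62.8,-58.6,-10],
    [62.8,-58.6,-10],
    [62.8,-58.6,-10],
    [62.8,-58.6,-10],
    [62.8,-58.6,-10],
    [62.8,-58.6,-10],
    [62.8,-58.6,-10],
    [62.8,-58.6,-10],
    [62.8,-58.6,-10],
    [62.8,-58.6,-10],
  ],
  rotation=[
    [0,0,0],
    [0,0,0.05],
    [0,0,0.1],
    [0,0,0.137],
    [0,0,0.137],
    [0,0,0.137],
    [0,0,0.137],
    [0,0,0.137],
    [0,0,0.137],
    [0,0,0.137],
    [0,0,0.137],
    [0,0,0.137],
    [0,0,0.137],
    [0,0,0.137],
    [0,0,0.137],
    [0,0,0.137],
    [0,0,0.137],
    [0,0,0.137],
    [0,0,0.137],
    [0,0,0.137],
  ],
  grip=[1,1,1,1,1,1,1,1,1,1,1,1,1,1,1,1,1,1,1,1],
  squeeze=20,
)

```text
time_s: 1.77
eef_pos: [0.5371, -0.0157, 0.3273]
eef_rot: [-3.141, 0.001, 0.097]
force: [0.3, -0.5, 0.1]
gripper_width: 0.001
```

Request:
send_rows(
  slide=[
    [9.5,-11.4,0],
    [9.5,-11.4,0],
    [9.5,-11.4,0],
    [9.5,-11.4,0],
    [9.5,-11.4,3],
    [9.5,-11.4,6],
    [9.5,-11.4,6],
    [9.5,-11.4,6],
  ],
  rotation=[
    [0,0,0],
    [0,0,0],
    [0,0,0],
    [0,0,0],
    [0,0,0],
    [0,0,0],
    [0,0,0],
    [0,0,0],
  ],
  grip=[1,1,1,1,1,1,1,1],
)

```text
time_s: 2.43
eef_pos: [0.6187, 0.1049, 0.2656]
eef_rot: [-3.141, 0.006, 0.097]
force: [0.9, -1.2, 0.8]
gripper_width: 0.002
```

Run:
```python
from h import *
im,d,P=pts('side');s=sense();print(s['eef_pos'],s['force'])
K=camera_info('side')
def px(X):
    c=np.array(K['R'])@X+K['t'];return c[0]/c[2]*K['fx']+K['cx'],c[1]/c[2]*K['fy']+K['cy']
tip=s['eef_pos']-[0,0,.017];u,v=px(tip);print('tip px',u,v)
for X in(tip,): cv2.circle(im,(int(u),int(v)),2,(255,0,255),-1)
c=im[90:260,170:400];cv2.imwrite('pics/c.png',cv2.resize(cv2.cvtColor(c,cv2.COLOR_RGB2BGR),None,fx=3,fy=3))
```

```text
[0.62021215 0.10461146 0.26768918] [ 0.00985156 -0.09849599  0.4478244 ]
tip px 221.63957129610688 152.26653314759778
```

View pics/c.png

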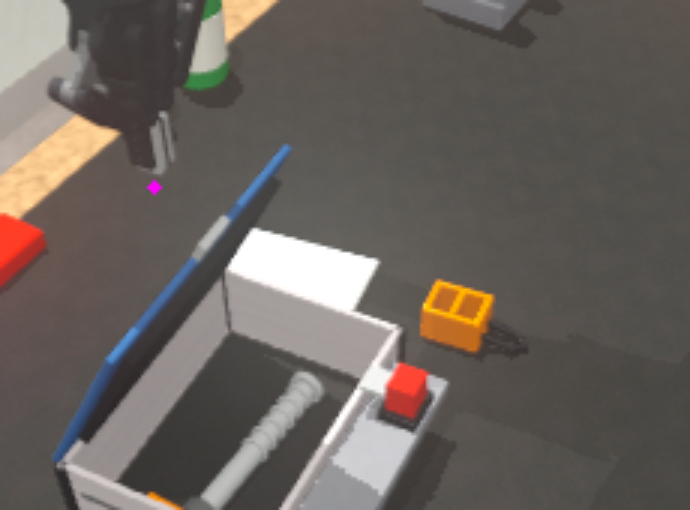

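The gripper tip (155,172 in the crop) stands behind and above the lid's outer face, clear of it. The magenta mark at (153,187) shows the tip is nearly where I predicted, perhaps a little shorter. The lid is next.

Request:
send_rows(
  slide=[
    [0,0,1.5],
    [0,0,3],
    [-0.6,0,4.2],
    [-1.2,0,4.9],
    [-1.8,0,5.2],
    [-2.4,0,5.5],
    [-3,0,5.9],
    [-3.6,0,6.3],
    [-4.2,0,6.7],
    [-4.7,0,7.1],
    [-4.7,0,7.1],
  ],
  rotation=[
    [0,0,0],
    [0,0,0],
    [0,0,0],
    [0,0,0],
    [0,0,0],
    [0,0,0],
    [0,0,0],
    [0,0,0],
    [0,0,0],
    [0,0,0],
    [0,0,0],
  ],
  grip=[1,1,1,1,1,1,1,1,1,1,1],
)

```text
time_s: 3.4
eef_pos: [0.5716, 0.1001, 0.1958]
eef_rot: [3.142, 0.003, 0.097]
force: [-0.3, 0.1, -0.5]
gripper_width: -0.0
```

```bash
cat > lid.py <<'E'
from h import *
for n,box in(('side',(150,100,300,260)),('top',(185,150,305,240))):
    im,d,P=pts(n);hsv=cv2.cvtColor(im,cv2.COLOR_RGB2HSV)
    m=(cv2.inRange(hsv,(100,100,40),(125,255,255))>0)&(d>0);b=np.zeros_like(m);b[box[1]:box[3],box[0]:box[2]]=1
    p=P[m&b&(P[...,2]>.05)&(P[...,0]<.69)]
    if len(p)<30: print(n,len(p));continue
    c=np.median(p,0);nn=np.linalg.svd(p-c,full_matrices=False)[2][2]
    print(n,len(p),'ang',np.arctan2(np.hypot(*nn[:2]),abs(nn[2])),np.round(np.percentile(p,[2,50,98],axis=0),4).tolist())
    cv2.imwrite(f'pics/{n}_last.png',cv2.cvtColor(im,cv2.COLOR_RGB2BGR))
s=sense();print(s['time_s'],s['eef_pos'],s['force'])
E
python3 lid.py
```

```text
side 1071 ang 0.8749391491206548 [[0.5493, 0.0026, 0.087], [0.5865, 0.1397, 0.1665], [0.6551, 0.2164, 0.2023]]
top 926 ang 1.0066420632226258 [[0.5511, -0.0042, 0.0862], [0.5885, 0.0245, 0.1772], [0.6628, 0.1765, 0.2661]]
3.5 [0.57261649 0.10030319 0.1961092 ] [ 0.20443057  0.53395086 -0.2123112 ]
```

Request:
send_rows(
  slide=[
    [-0.6,0,0.7],
    [-1.2,0,1.4],
    [-1.8,0,2.1],
    [-2.3,0,2.9],
    [-2.8,0,3.7],
    [-3.3,0,4.5],
    [-3.6,0,5.4],
    [-3.9,0,6.3],
    [-4.2,0,7.1],
    [-4.4,0,7.9],
    [-4.6,0,8.6],
    [-4.6,0,9.2],
    [-4.6,0,9.7],
    [-4.6,0,9.7],
  ],
  rotation=[
    [0,0,0],
    [0,0,0],
    [0,0,0],
    [0,0,0],
    [0,0,0],
    [0,0,0],
    [0,0,0],
    [0,0,0],
    [0,0,0],
    [0,0,0],
    [0,0,0],
    [0,0,0],
    [0,0,0],
    [0,0,0],
  ],
  grip=[1,1,1,1,1,1,1,1,1,1,1,1,1,1],
)

```text
time_s: 4.67
eef_pos: [0.5274, 0.0958, 0.0985]
eef_rot: [-3.141, 0.001, 0.097]
force: [-0.4, -0.4, -0.4]
gripper_width: -0.003
```

```bash
python3 lid.py
```

```text
side 3923 ang 0.16299596753149018 [[0.498, 0.0027, 0.0812], [0.5725, 0.1315, 0.0933], [0.6556, 0.2113, 0.1052]]
top 2175 ang 0.8019718610090384 [[0.5092, -0.0073, 0.0786], [0.6141, 0.0332, 0.0877], [0.659, 0.2124, 0.388]]
4.7667 [0.5282064  0.09574292 0.09940598] [ 0.27992668 -0.03411934  0.0264165 ]
```

```bash
python3 -c "
import cv2;i=cv2.imread('pics/side_last.png');cv2.imwrite('pics/d.png',cv2.resize(i[110:290,170:370],None,fx=3,fy=3))"
```

```text
(no output)
```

View pics/d.png

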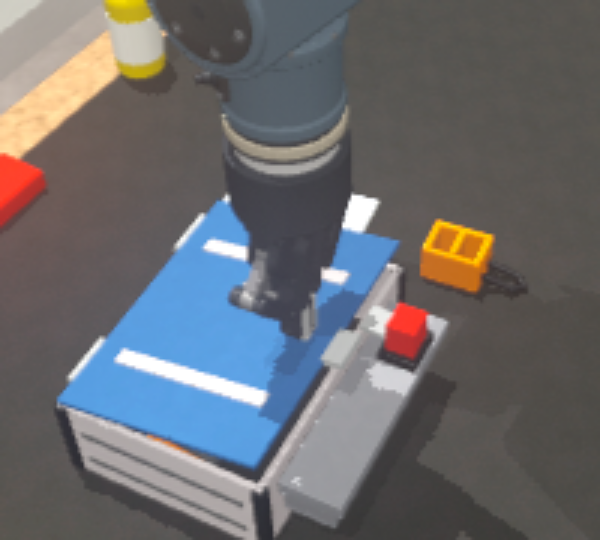

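The lid is nearly shut with the tip resting on it at crop (300,335), and the stud is undisturbed at (405,330). I'll press on down in small steps.

Request:
send_rows(
  slide=[
    [0,0,0.3],
    [0,0,0.6],
    [0,0,0.8],
    [0,0,0.8],
  ],
  rotation=[
    [0,0,0],
    [0,0,0],
    [0,0,0],
    [0,0,0],
  ],
  grip=[1,1,1,1],
)

```text
time_s: 5.1
eef_pos: [0.5277, 0.0957, 0.0914]
eef_rot: [3.142, -0.0, 0.097]
force: [0.4, -0.6, -0.3]
gripper_width: -0.002
```

```bash
cat > lid2.py <<'E'
from h import *
im,d,P=pts('side');hsv=cv2.cvtColor(im,cv2.COLOR_RGB2HSV)
m=(cv2.inRange(hsv,(100,120,60),(118,255,255))>0)&(d>0)&(P[...,2]>.06)&(P[...,2]<.13)&(P[...,0]<.67)&(P[...,0]>.47)&(P[...,1]>-.03)&(P[...,1]<.24)
p=P[m];A=np.c_[(p[:,:2]-[.5758,.1028])@np.array([[.9953,-.0968],[.0968,.9953]]),np.ones(len(p))]
k=np.ones(len(p),bool)
for _ in range(4):
    w=np.linalg.lstsq(A[k],p[k,2],rcond=None)[0];r=p[:,2]-A@w;k=abs(r)<.003
print(len(p),k.sum(),'ang',-np.arctan(w[0]),'front z',A[0]*0@w if 0 else w@[-.08,0,1],'hinge z',w@[.08,0,1],'x range',np.percentile(A[k,0],[1,99]),'y range',np.percentile(A[k,1],[1,99]))
s=sense();print(s['time_s'],s['eef_pos'],s['force'])
E
python3 lid2.py
```

```text
4023 3977 ang 0.1010237427002349 front z 0.09763333754416338 hinge z 0.0814143251541674 x range [-0.07640101  0.07902748] y range [-0.10380391  0.10832604]
5.15 [0.52777591 0.0957765  0.09146238] [-0.13577612  0.12289181  0.08265712]
```

Run:
```python
from h import *
im,d,P=pts('side');s=sense();T=s['eef_pos'];print(T)
q=P-T
m=(d>0)&(abs(q[...,0])<.03)&(abs(q[...,1])<.03)&(q[...,2]<.06)&(q[...,2]>-.03)
hsv=cv2.cvtColor(im,cv2.COLOR_RGB2HSV)
g=m&~((hsv[...,0]>95)&(hsv[...,0]<125)&(hsv[...,1]>100))
v,u=np.where(g);print(u.min(),u.max(),v.min(),v.max())
for vv in range(v.min(),v.max()+1,2):
    uu=u[v==vv]; print(vv,[(int(a),*(np.round(q[vv,a]*1000).astype(int).tolist())) for a in uu[::3]])
c=im[190:250,240:310];cv2.imwrite('pics/e.png',cv2.resize(cv2.cvtColor(c,cv2.COLOR_RGB2BGR),None,fx=9,fy=9,interpolation=cv2.INTER_NEAREST))
```

```text
[0.52778547 0.09579139 0.09151383]
260 285 197 243
197 [(280, -10, -29, 60)]
199 [(279, -10, -26, 57)]
201 [(277, -7, -22, 53)]
203 [(276, -10, -13, 57)]
205 [(274, -11, -6, 59)]
207 [(262, 7, 10, 58), (274, -11, -5, 53)]
209 [(261, 6, 16, 57), (264, 2, 12, 56), (267, -3, 9, 56), (274, -11, -4, 48)]
211 [(263, -1, 19, 59), (266, -5, 14, 57), (269, -11, 12, 58), (272, -11, 3, 49)]
213 [(267, -8, 16, 54), (270, -13, 12, 53), (273, -10, -2, 37)]
215 [(268, -14, 20, 56), (271, -11, 6, 40), (274, -11, -4, 30)]
217 [(266, -13, 27, 56), (269, -8, 10, 36), (272, -11, 3, 31), (275, -3, -18, 4)]
219 [(266, -14, 28, 52), (269, -7, 9, 28), (272, -11, 4, 26), (275, -6, -14, 4)]
221 [(264, 4, 11, 17), (267, -4, 12, 23), (270, -7, 6, 18), (273, -11, 1, 16)]
223 [(266, -2, 13, 17), (269, -7, 10, 16), (272, -11, 5, 14), (284, -29, -12, 7)]
225 [(271, -8, 5, 5), (282, -29, -5, 8)]
227 [(280, -28, 1, 7)]
229 [(279, -28, 5, 5)]
231 [(277, -27, 11, 4)]
233 []
235 [(279, -27, 4, -16), (282, -30, -3, -23)]
237 [(277, -27, 12, -15), (282, -30, -3, -29)]
239 [(276, -28, 17, -16)]
241 [(275, -28, 22, -17)]
243 [(273, -28, 29, -15)]
```

View pics/e.png

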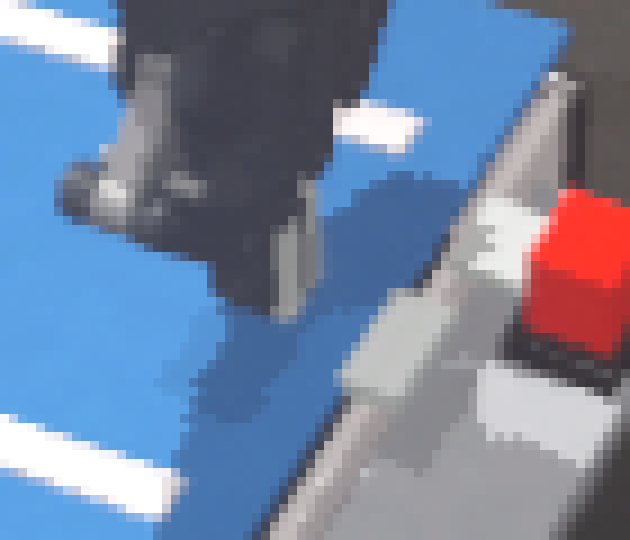

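The picture shows the tip at crop (285,320) resting on the lid, with the steel tab at (400,345) still above the rim. The tongue and stud are clear of the tab.

Request:
send_rows(
  slide=[
    [0,0,0.3],
    [0,0,0.6],
    [0,0,0.8],
    [0,0,0.8],
  ],
  rotation=[
    [0,0,0],
    [0,0,0],
    [0,0,0],
    [0,0,0],
  ],
  grip=[1,1,1,1],
)

```text
time_s: 5.53
eef_pos: [0.5273, 0.0958, 0.0831]
eef_rot: [-3.141, 0.001, 0.097]
force: [-0.3, -0.7, -0.5]
gripper_width: -0.0
```

```bash
python3 lid2.py
```

```text
4089 4064 ang 0.04151768581079 front z 0.08785275429672235 hinge z 0.08120610514461857 x range [-0.07706556  0.07883848] y range [-0.10385935  0.10821876]
5.5833 [0.52764075 0.09580949 0.08324297] [ 0.44353337 -0.36392027 -0.00960889]
```

Request:
send_rows(
  slide=[
    [0,0,0.2],
    [0,0,0.4],
    [0,0,0.6],
    [0,0,0.7],
    [0,0,0.7],
  ],
  rotation=[
    [0,0,0],
    [0,0,0],
    [0,0,0],
    [0,0,0],
    [0,0,0],
  ],
  grip=[1,1,1,1,1],
)

```text
time_s: 6.0
eef_pos: [0.5276, 0.0958, 0.0773]
eef_rot: [3.142, -0.0, 0.097]
force: [-1.8, 0.0, 7.6]
gripper_width: -0.002
```

```bash
python3 lid2.py
```

```text
4121 4088 ang -6.422108082697954e-06 front z 0.08118198268146835 hinge z 0.0811830102187616 x range [-0.07713147  0.07851836] y range [-0.10426426  0.10819677]
6.05 [0.52762054 0.095785   0.07728122] [-1.9069826  -1.79589019  7.15119025]
```

The lid is shut: the measured angle is 0.000 and the hinge stop pushes back with 7.6 N. The working fingertip is about 4 mm above the reported TCP, so I'll use that offset. I'll lift off and go to the right of the stud.

Request:
send_rows(
  slide=[
    [0,0,-2],
    [0,0,-5],
    [-3,4,-5],
    [-6.3,8,-5],
    [-6.3,9.2,-5],
    [-6.3,9.2,-5],
    [-6.3,9.2,-5],
  ],
  rotation=[
    [0,0,0],
    [0,0,0],
    [0,0,0],
    [0,0,0],
    [0,0,0],
    [0,0,0],
    [0,0,0],
  ],
  grip=[1,1,1,1,1,1,1],
)

```text
time_s: 6.63
eef_pos: [0.4738, -0.0031, 0.1267]
eef_rot: [-3.142, -0.001, 0.093]
force: [0.6, 0.1, 0.0]
gripper_width: 0.002
```

```bash
cat > stud.py <<'E'
from h import *
B=np.array([[.9953,-.0968],[.0968,.9953]]);O=[.5758,.1028]
for n in('side','top'):
    im,d,P=pts(n);hsv=cv2.cvtColor(im,cv2.COLOR_RGB2HSV)
    m=(cv2.inRange(hsv,(0,120,60),(8,255,255))>0)&(d>0)&(abs(P[...,0]-.47)<.04)&(P[...,1]>0)&(P[...,1]<.13)&(P[...,2]>.05)
    p=P[m]
    if len(p)<8: print(n,len(p));continue
    t=p[p[:,2]>.088];print(n,len(p),'local stud top',np.round((t[:,:2].mean(0)-O)@B,4),'range',np.round(np.percentile((p[:,:2]-O)@B,[2,98],axis=0),4).tolist())
    cv2.imwrite(f'pics/{n}_last.png',cv2.cvtColor(im,cv2.COLOR_RGB2BGR))
s=sense();print(s['time_s'],s['eef_pos'],'local tcp',(s['eef_pos'][:2]-O)@B,s['force'])
E
python3 lid2.py; python3 stud.py; python3 -c "
import cv2;i=cv2.imread('pics/side_last.png');cv2.imwrite('pics/f.png',cv2.resize(i[130:270,220:380],None,fx=4,fy=4))"
```

```text
5125 5091 ang 0.0001581374717753804 front z 0.08123041703275595 hinge z 0.08120511503706097 x range [-0.07679159  0.07820416] y range [-0.10551605  0.10803268]
6.6833 [ 0.47429638 -0.00230444  0.12664476] [-0.98220882  0.3857434   0.53002155]
side 83 local stud top [-0.1089 -0.0519] range [[-0.1186, -0.0632], [-0.0993, -0.0408]]
top 7
6.7833 [ 0.47453017 -0.00135112  0.12655199] local tcp [-0.11087569 -0.0938587 ] [-0.08531559  1.44438562  1.16609458]
```

View pics/f.png

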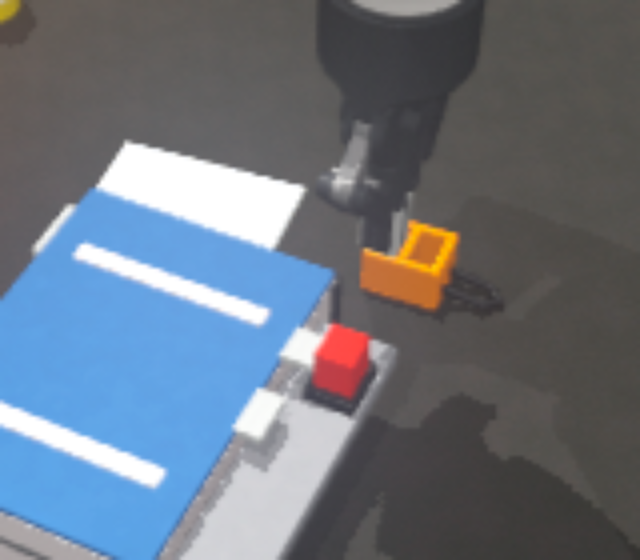

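The lid stays shut, with the tab at crop (258,415) and the stud at (341,360). The fingers at (385,235) are to the right of the stud. Next I'll descend and push left.

Request:
send_rows(
  slide=[
    [0,0,2],
    [0,0,4],
    [0,0,5.5],
    [0,0,5.5],
    [0,0,5.5],
  ],
  rotation=[
    [0,0,0],
    [0,0,0],
    [0,0,0],
    [0,0,0],
    [0,0,0],
  ],
  grip=[1,1,1,1,1],
)

```text
time_s: 7.2
eef_pos: [0.4737, -0.0009, 0.071]
eef_rot: [-3.141, 0.002, 0.099]
force: [-0.7, -0.0, -0.2]
gripper_width: 0.001
```

Request:
send_rows(
  slide=[
    [0,-0.7,0],
    [0,-1.2,0],
    [0,-1.7,0],
    [0,-2.2,0],
    [0,-2.7,0],
    [0,-3.2,0],
    [0,-3.7,0],
    [0,-4.2,0],
    [0,-4.7,0],
    [0,-5.2,0],
    [0,-5.2,0],
  ],
  rotation=[
    [0,0,0],
    [0,0,0],
    [0,0,0],
    [0,0,0],
    [0,0,0],
    [0,0,0],
    [0,0,0],
    [0,0,0],
    [0,0,0],
    [0,0,0],
    [0,0,0],
  ],
  grip=[1,1,1,1,1,1,1,1,1,1,1],
)

```text
time_s: 8.12
eef_pos: [0.4684, 0.0508, 0.0715]
eef_rot: [-3.141, 0.0, 0.097]
force: [-0.5, -0.3, 0.2]
gripper_width: 0.003
```

```bash
python3 stud.py; python3 lid2.py
```

```text
side 23 local stud top [-0.1015 -0.0151] range [[-0.1051, -0.0268], [-0.0988, -0.006]]
top 0
8.2167 [0.46810498 0.0503758  0.0713866 ] local tcp [-0.11226352 -0.04175293] [ 1.67818151 -0.14257306 -0.26350105]
4976 4934 ang 0.0008639476218774542 front z 0.08122247107230514 hinge z 0.08108423941841246 x range [-0.07654618  0.07823672] y range [-0.10513801  0.10785577]
8.2667 [0.46814702 0.05018718 0.07136395] [0.24987448 0.68504408 0.14551445]
```

Moving as expected, with about 10 mm to go. I'll creep to the end stop.

Request:
send_rows(
  slide=[
    [0,-0.3,0],
    [0,-0.6,0],
    [0,-0.8,0],
    [0,-0.9,0],
    [0,-0.9,0],
  ],
  rotation=[
    [0,0,0],
    [0,0,0],
    [0,0,0],
    [0,0,0],
    [0,0,0],
  ],
  grip=[1,1,1,1,1],
)

```text
time_s: 8.68
eef_pos: [0.4676, 0.0591, 0.0715]
eef_rot: [-3.141, 0.001, 0.097]
force: [-0.3, 0.7, 0.3]
gripper_width: 0.003
```

Request:
send_rows(
  slide=[
    [0,-0.2,0],
    [0,-0.3,0],
    [0,-0.3,0],
  ],
  rotation=[
    [0,0,0],
    [0,0,0],
    [0,0,0],
  ],
  grip=[1,1,1],
)

```text
time_s: 8.93
eef_pos: [0.4675, 0.0613, 0.0716]
eef_rot: [3.141, 0.0, 0.098]
force: [-1.8, -5.6, -2.3]
gripper_width: -0.0
```

Request:
send_rows(
  slide=[
    [0,-0.2,0],
    [0,-0.3,0],
    [0,-0.3,0],
  ],
  rotation=[
    [0,0,0],
    [0,0,0],
    [0,0,0],
  ],
  grip=[1,1,1],
)

```text
time_s: 9.18
eef_pos: [0.4676, 0.0618, 0.0717]
eef_rot: [3.137, 0.001, 0.101]
force: [-1.9, -17.9, 0.1]
gripper_width: -0.001
```

The stop is confirmed: 18 N with almost no travel. I'll back off to the right, lift and check.

Request:
send_rows(
  slide=[
    [0,1,0],
    [0,2.5,0],
    [0,2.5,-3],
    [0,2.5,-7],
    [0,6,-10],
    [0,10,-12],
    [0,14,-12],
    [0,18,-12],
    [0,18,-12],
    [0,18,-12],
  ],
  rotation=[
    [0,0,0],
    [0,0,0],
    [0,0,0],
    [0,0,0],
    [0,0,0],
    [0,0,0],
    [0,0,0],
    [0,0,0],
    [0,0,0],
    [0,0,0],
  ],
  grip=[1,1,1,1,1,1,1,1,1,1],
)

```text
time_s: 10.02
eef_pos: [0.4855, -0.1168, 0.192]
eef_rot: [3.141, -0.002, 0.092]
force: [0.5, 1.0, 0.0]
gripper_width: 0.0
```

```bash
python3 stud.py; python3 lid2.py; python3 -c "
import cv2;i=cv2.imread('pics/side_last.png');cv2.imwrite('pics/g.png',cv2.resize(i[100:420,100:400],None,fx=1.8,fy=1.8))"
```

```text
side 89 local stud top [-0.109  -0.0068] range [[-0.1187, -0.0179], [-0.0992, 0.0045]]
top 90 local stud top [-0.1101 -0.0052] range [[-0.12, -0.0159], [-0.1005, 0.0056]]
10.1167 [ 0.48401059 -0.11356178  0.19126319] local tcp [-0.11230182 -0.20645966] [ 0.33575966 -0.12804095  0.42302573]
5129 5099 ang 0.00022535459144838878 front z 0.08120763278406368 hinge z 0.08117157604882155 x range [-0.07700407  0.0781638 ] y range [-0.10573342  0.10802155]
10.1667 [ 0.48386346 -0.11288908  0.19116412] [-0.29727268 -0.08475328 -0.33885513]
```

View pics/g.png

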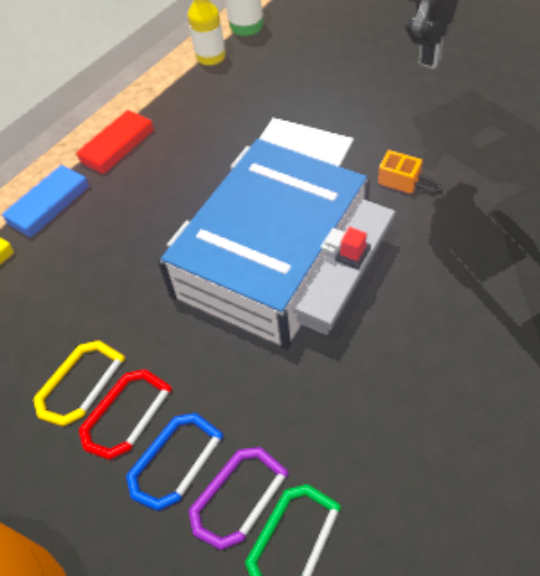

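The lid is shut, and the stud at (353,243) is home, with the tongue at (333,238) over the tab. The carabiners, scraper and belay device look undisturbed.

```bash
python3 -c "
from bench import *
print(sign_off())"
```

```text
the job is handed in; nothing more can be done
None
```

The lid is fully shut over the ice screw and the catch is pushed home over its tab. I signed off at about 10.2 s of robot time, well under the 38 s limit; no verdict is reported.

- **Lid:** I pushed it shut with the closed fingertips in an arc from about 1.09 rad until it hit the stop, at about 7.6 N. The side view then gave an angle of 0.000 rad and a top height of 81 mm, unchanged after the catch was moved.
- **Catch:** I pushed the stud to the left by its right-hand end until it hit its stop, at about 18 N with almost no further travel. Its centre ended at case y of -5 to -7 mm in the two views; fully home is -5 mm.
- **Robot and other items:** The arm was backed off and touching nothing at the end. The carabiners, scraper and belay device look undisturbed in the last picture; I did not re-measure them. The ice screw can't be seen under the shut lid.

**Disagreement:** the fingertips made contact about 4 mm above the reported tool point, not 17 mm below it as `tip_reach` says. I noticed this while pushing the lid and worked from the contact height I measured. An early lid-angle fit, from the top view with the gripper in the picture, was also wrong, so I replaced it with a more robust one.

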